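Square a stone tile to the fence and push it up to the scribed line

TASK

On the setting-out board, push the carved stone tile until its long side is pressed home, flush along the metal fence, then slide it along the fence until its leading end just meets the long scribed line, and let go of it there. Nothing stops it at the line, so creep up and do not run well past it; keep it flat on the board, bed it on the fence with about 18 N beyond what it takes to slide it, never 25 N, because its edges chip, and leave everything else where it lies.

Things in the scene. Friction and masses are not known exactly. Their poses are not given: they have to be found in the camera images.
- datum (a point): Point on the setting-out board's top surface where the long scribed line meets the fence face. x points square into the fence, away from the robot; y points along the fence, the way the tile is to be slid; z up. The line is y = 0: black, 3 mm wide (y = 0 is its middle), flush with the surface, from the fence right across the board. No stop stands there.
- board: Pale plywood setting-out board fixed to the table, 270 x 420 mm (x, y), 18 mm thick. Origin under its centre on the table; axes as datum, which lies at x +100, y +100, z +18 mm of it. Short ticks every 50 mm at its near edge, 14 mm long, are not the line.
- fence: Straight aluminium bar fixed along the board's far side, 28 mm thick, 420 mm long, 20 mm high above the board. Its face towards the robot is the plane x = 0 of datum; origin and axes as board. Rigid. Pressed home means 12 N or more of the tile on the fence for half a second (push force less the sliding friction); a bare touch is not enough and 25 N is too much, a fast knock included.
- tile: Pale limestone tile, 80 mm (its x) x 110 mm (y) x 40 mm high, with a round boss 52 mm across, 8 mm high on top; about 0.65 to 0.95 kg. Origin at the centre of its underside. Starts clear of the fence, short of the line, turned up to 12 degrees. Its long side at +x goes on the fence; its end at +y is the leading end. Sliding it takes about 2 to 5 N.
- tile_center (a point): Centre of the tile, half-way up, 20 mm above its underside. With the tile flush on the fence it lies 40 mm from the fence face (x = -40 mm of datum).
- tile_lead (a point): Middle of the lower edge of the tile's leading end face, 55 mm from the tile's centre along its y. To be at y = 0 of datum.
- offcut: Bystander: stone chip 40 x 34 x 32 mm on the board beyond the line. Origin at its underside.
- pencil_block: Bystander: dark rubbing block 50 x 26 x 16 mm on the board beyond the line. Origin at its underside.
- mallet: Bystander: round carver's mallet standing on its iron head (88 mm across), wooden handle up, 195 mm tall, on the table left of the board. Origin at its underside.
- wide_chisel: Bystander: steel chisel 165 mm long with a 40 mm wide blade, lying on the table to the left. Origin near its middle.
- narrow_chisel: Bystander: steel chisel 165 mm long with a 16 mm wide blade, lying on the table to the right. Origin near its middle.
- brush: Bystander: hand brush lying on the table to the right. Origin near its middle.
- mug: Bystander: white mug, 76 mm across, 85 mm tall, on the table to the left. Origin at its underside.
Things that resemble listed ones, but are neither listed nor needed, are in the scene too. What is shaped like the tile but blue or purple is not meant.

How it is judged:
By the outcome, as a careful person would: the job done as asked, in the order asked, and still so for the second after the job is handed in, with the robot touching nothing.
It also fails if it takes over 72 s, if anything falls off the work surface, if the arm or the gripper's body presses on something with over 40 N, if the wrist force passes 120 N, or if a joint passes its speed limit or range.

ROBOT

A 6-joint arm with a two-finger parallel gripper is mounted at the origin on the work surface. World frame = base frame: x ahead of the robot, y to its left, z up, the work surface at z = 0. Lengths are in m, angles in rad, forces in N, time in s.
With the tool pointing down it reaches from about 0.375 to 0.9 m from the base axis. Payload 3.1 kg.
Tool frame: the origin (TCP) lies on the mounting face of the last link; the fingertips stand 182 mm ahead of it and the grasp point (between the pads) lies 164 mm ahead of it; z points along the fingers, y is the direction in which the jaws open and shut (so a half turn about z gives the same grasp; the last joint's range is limited). The gripper opens to 87 mm and grips with 3 to 60 N. Pads are 19 mm wide; open, the fingers measure 117 mm over their backs; the gripper's body (75 mm by 190 mm) begins 51 mm behind the grasp point.
Start: joints at [1.081, 0.527, 1.433, -0, 1.181, -0.178], TCP at [0.191, 0.595, 0.405] pointing down, gripper open.
Joint ranges: [-3.08, 3.08], [-0.75, 2.2], [0.22, 2.44], [-1.43, 4.57], [0, 2.65], [-2.85, 2.85]. Speed limits (rad/s): [2.79, 2.79, 3.14, 3.14, 3.14, 3.14].

INTERFACE

Orientations are given as a unit quaternion [x, y, z, w].
In Python, from rig import robot, camera, camera_model gives the robot as it stands.
- The arm moves only by the tool drive_tool, never from a script. Its argument "plan" is a list that holds one entry, the list of rows, each a list of 6 numbers: the shift along the world's x, y, z in units of 2.5 cm (1.0 is 2.5 cm), then the turn, a rotation vector about the world's x, y, z in units of 6 degrees (1.0 is 6 degrees). A call has 1 to 8 rows; each row shifts and turns the commanded pose from where the row before left it; what a row does not reach is not made up. A row lasts 1/8 s, in which the tool goes at most 62.5 mm and 10.7 degrees, less where a joint would pass 70% of its speed; a pose out of reach is approached as far as the arm can. A call with a number of a shift or a turn outside -1 to 1 is refused whole. A call with a gripper value outside its range is refused whole. "grip" is the closure, from 0 (fully open) to 1 (shut), set as the call begins (left out, the last holds). The fingers move at their own pace and stop on an object; "force" is the grip in N (left out, the last holds). Time passes only in rows, so rows that do not move let the fingers close. It gives the time, the measured TCP pose, the force and the opening at its end, in the units of the state.
- robot.get_obs(): the state, without advancing time (a new reading comes with each control period).
- camera(name): name is "side" or "top"; returns the picture (400x640x3 uint8, red, green, blue); there is no depth.
- camera_model(name): a dict with "K" (3x3 intrinsics, pixels), "k1" (the pictures are not rectified: a ray, as slopes to the right and down, at radius r is drawn at 1 + k1 r^2 times it, then the intrinsics apply), "world_to_cam" (4x4, takes a point from world to camera coordinates). Camera axes: x right, y up, looking along -z (the intrinsics and any distortion apply to the point x, -y, -z); pixel columns grow to the right and rows downward; lengths in m; the calibration is good to about 2 mm. A picture is of the moment at which its call begins. camera_model takes no time and is no camera call.
- robot.hand_in(): hands the job in, once; it reports no verdict.
The state is a dict: "time": time; "q": joint angles; "joint_velocities": joint speeds; "joint_torque": joint torques, N m; "position": TCP position; "tool_rot": TCP orientation; "ft_force": force on the tool from outside, world axes, zero at the start; "moment": the same for the moment, N m; "grip_width": finger opening in m.
Only numpy, scipy, OpenCV 4.12 (cv2) and the standard library are available. Lean on these libraries where they do the work, as an engineer would, in place of code of your own. Each camera call takes 0.05 s, during which the arm holds its last target.

## Working session

There is one attempt and no reset: what is moved stays moved. The work goes in short steps, Python scripts to look and compute and a tool call to move; the robot and the scene stay as the last step left them, time stands still between calls to the robot, and variables do not carry over. Pictures are saved under pics/ and viewed, and the job is handed in when it is done.

Besides the shell and the picture viewer there is one more tool, called after ">>>" as name([rows], argument=value, ...), one row to a line, values as JSON. drive_tool: Moves the arm, as the interface text tells. Shifts and turns lie within -1 to 1; 1 stands for 2.5 cm of shift or 6 degrees of turn. Its arguments: {"type":"object","properties":{"plan":{"type":"array","items":{"type":"array","items":{"type":"array","items":{"type":"number","minimum":-1,"maximum":1}}}},"grip":{"type":"number"},"force":{"type":"number"}},"required":["plan"]}

```bash
ls; mkdir -p pics; python3 - <<'E'
from rig import robot,camera,camera_model
import cv2,numpy as np
o=robot.get_obs();print(o)
for n in("top","side"):
    im=camera(n);cv2.imwrite(f"pics/{n}0.png",im[:,:,::-1]);m=camera_model(n);print(n,m)
E
```

```text
pics
{'time': 0.0, 'q': array([ 1.08145795e+00,  5.28476700e-01,  1.43392308e+00, -2.66352588e-05,
        1.18141418e+00, -1.78496233e-01]), 'joint_velocities': array([-0.00151311, -0.00013769,  0.00116819, -0.00103581, -0.00070333,
       -0.00119238]), 'joint_torque': array([ 6.67779568e-04, -4.40044713e+01, -1.76595962e+01,  6.33548666e-02,
        5.80525026e-02, -1.47984233e-04]), 'position': array([0.19096666, 0.59473948, 0.40375813]), 'tool_rot': array([ 1.54791007e-01,  9.87946613e-01, -1.05334297e-03, -3.52377668e-04]), 'ft_force': array([-0.11629108, -0.82671144,  0.04346662]), 'moment': array([-0.02226826, -0.0514143 , -0.08278574]), 'grip_width': 0.08704539990582008}
top {'K': array([[432.29256683,   0.        , 318.56065529],
       [  0.        , 432.29256683, 203.11738744],
       [  0.        ,   0.        ,   1.        ]]), 'k1': -0.03834565810257437, 'world_to_cam': array([[-0.00902395, -0.99986003, -0.01408827, -0.00177293],
       [ 0.99690768, -0.01009536,  0.07793049, -0.48046021],
       [-0.07806181, -0.01334146,  0.99685925, -1.09022703],
       [ 0.        ,  0.        ,  0.        ,  1.        ]])}
side {'K': array([[406.5200831 ,   0.        , 319.10734855],
       [  0.        , 406.5200831 , 204.50724807],
       [  0.        ,   0.        ,   1.        ]]), 'k1': -0.10295480455142379, 'world_to_cam': array([[ 0.943491  , -0.33131505,  0.00742049, -0.47831293],
       [ 0.22880149,  0.66743321,  0.70864856, -0.1409261 ],
       [-0.23973862, -0.66690572,  0.70552261, -1.07545768],
       [ 0.        ,  0.        ,  0.        ,  1.        ]])}
```

View pics/top0.png

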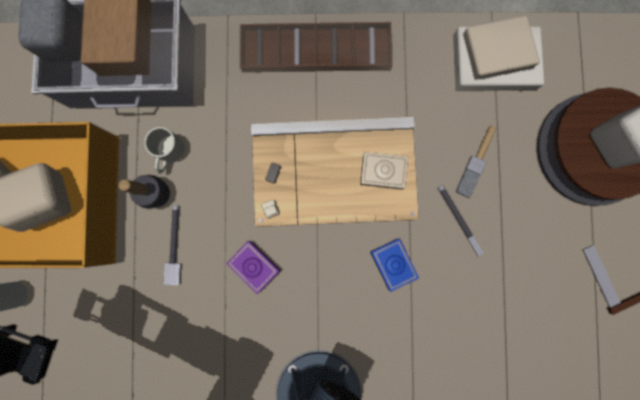

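View pics/side0.png

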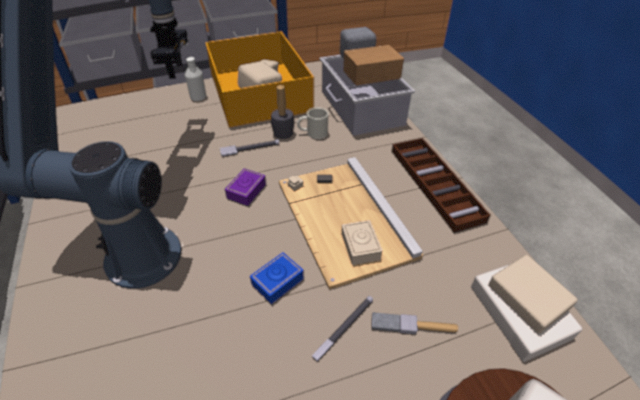

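The top view shows the board, with the fence along its top edge (250–415, 126) and the scribed line at column ~296. Four things could be the tile:
- a pale slab with a boss on the board at (385,170)
- a blue one at (394,264)
- a purple one at (253,267)
- a plain slab at (502,47), off the board

The pale one on the board fits: it is limestone with a boss and lies short of the line. I'll confirm it in an enlarged crop.

```bash
cat > h.py <<'E'
import cv2,numpy as np
from rig import robot,camera,camera_model
def px2w(n,uv,z):
    m=camera_model(n);uv=np.atleast_2d(np.array(uv,float))
    p=cv2.undistortPoints(uv[:,None],m["K"],np.array([m["k1"],0,0,0,0.]))[:,0]
    T=m["world_to_cam"];R=T[:3,:3];c=-R.T@T[:3,3]
    d=np.c_[p[:,0],-p[:,1],-np.ones(len(p))]@R
    return c+d*((z-c[2])/d[:,2])[:,None]
def w2px(n,P):
    m=camera_model(n);T=m["world_to_cam"];P=np.atleast_2d(P)
    c=P@T[:3,:3].T+T[:3,3];c=c*[1,-1,-1]
    return cv2.projectPoints(c,np.zeros(3),np.zeros(3),m["K"],np.array([m["k1"],0,0,0,0.]))[0][:,0]
E
python3 - <<'E'
import cv2
a=cv2.imread("pics/top0.png")[105:235,240:430]
cv2.imwrite("pics/topc.png",cv2.resize(a,None,fx=4.2,fy=4.2,interpolation=cv2.INTER_CUBIC))
a=cv2.imread("pics/side0.png")[150:290,270:430]
cv2.imwrite("pics/sidec.png",cv2.resize(a,None,fx=4.2,fy=4.2,interpolation=cv2.INTER_CUBIC))
E
```

```text
(no output)
```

View pics/topc.png

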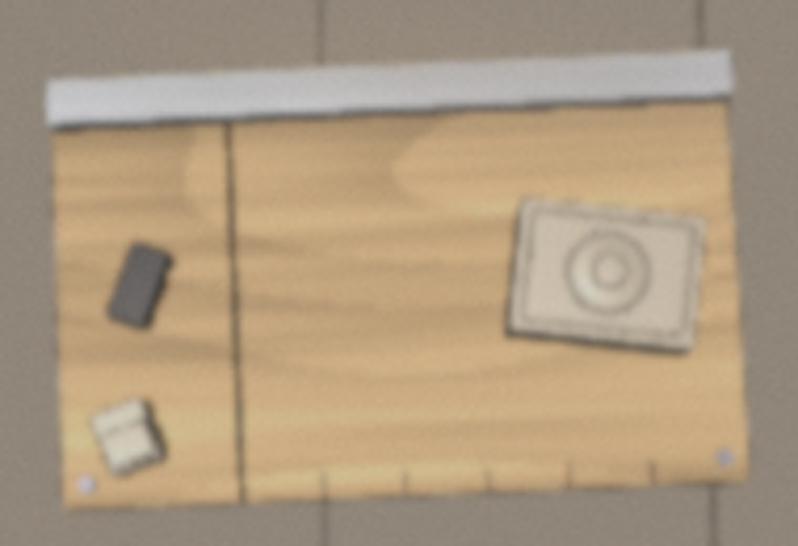

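View pics/sidec.png

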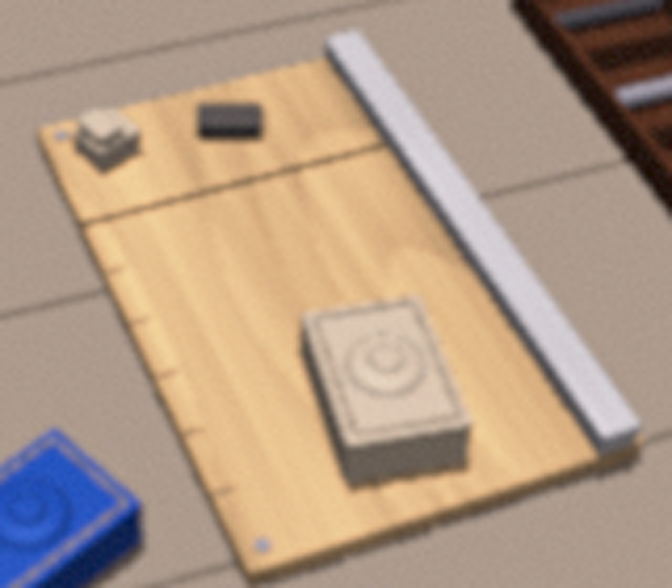

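The crop confirms the carved limestone tile at (385,170), with a ring border and a round boss. Next I'll measure the line, fence and tile.

```bash
cat > meas.py <<'E'
from h import *
def tile(im,z=0.058,n="top",box=(240,110,430,230)):
    hsv=cv2.cvtColor(im,cv2.COLOR_RGB2HSV);x0,y0,x1,y1=box
    s=cv2.resize(im[y0:y1,x0:x1],None,fx=4,fy=4,interpolation=cv2.INTER_CUBIC)
    h=cv2.cvtColor(s,cv2.COLOR_RGB2HSV)
    m=((h[...,1]<88)&(h[...,2]>130)).astype(np.uint8)
    m=cv2.morphologyEx(m,cv2.MORPH_CLOSE,np.ones((9,9)))
    m=cv2.morphologyEx(m,cv2.MORPH_OPEN,np.ones((9,9)))
    cs,_=cv2.findContours(m,cv2.RETR_EXTERNAL,cv2.CHAIN_APPROX_NONE)
    out=[]
    for c in cs:
        if cv2.contourArea(c)<4000: continue
        p=(c[:,0].astype(float)+.5)/4-.5+[x0,y0]
        w=px2w(n,p,z)[:,:2]
        r=cv2.minAreaRect((w*1000).astype(np.float32))
        out.append((cv2.contourArea(c)/16,r))
    return out
def fenceline(im):
    # scribed line: darkest column per row
    g=cv2.cvtColor(im,cv2.COLOR_RGB2GRAY).astype(float)
    P=[]
    for r in range(140,220):
        seg=g[r,288:306];d=np.clip(np.median(seg)-seg-15,0,None)
        if d.sum()>15: P.append(((d*np.arange(288,306)).sum()/d.sum(),r))
    L=px2w("top",P,0.018)[:,:2]
    hsv=cv2.cvtColor(im,cv2.COLOR_RGB2HSV).astype(float)
    F=[]
    for c in range(258,410):
        col=g[118:142,c]; dd=np.diff(col)
        # near edge of fence top: strongest drop after bright zone
        i=np.argmin(dd[3:])+3
        a=dd[i-1:i+2]; off=0.5*(a[0]-a[2])/(a[0]-2*a[1]+a[2])
        F.append((c,118+i+.5+off))
    F=px2w("top",F,0.038)[:,:2]
    return L,F
def fit(P):
    for _ in range(4):
        v=cv2.fitLine(P.astype(np.float32),cv2.DIST_HUBER,0,1e-4,1e-4).ravel()
        n=np.array([-v[1],v[0]]);e=(P-v[2:])@n
        P=P[abs(e)<max(2.5*e.std(),3e-4)]
    return v,e.std(),len(P)
E
python3 - <<'E'
from meas import *
im=cv2.imread("pics/top0.png")[:,:,::-1].copy()
for t in tile(im):print(t)
L,F=fenceline(im)
vl,s,n=fit(L);print(vl,s,n, np.degrees(np.arctan2(vl[1],vl[0])))
vf,s,n=fit(F);print(vf,s,n, np.degrees(np.arctan2(vf[1],vf[0])))
A=np.c_[vl[:2],-vf[:2]];t=np.linalg.solve(A,vf[2:]-vl[2:]);print("datum",vl[2:]+t[0]*vl[:2])
cs=[(250.7,134)]
print(px2w("top",[(240+65/4.2,105+508/4.2),(240+747/4.2,105+480/4.2)],.018))
print(px2w("top",[(240+47/4.2,105+80/4.2),(240+730/4.2,105+50/4.2)],.038))
E
```

```text
(22722.5625, ((562.4913330078125, -46.77116394042969), (478.96435546875, 302.48773193359375), 89.27690887451172))
[0.9995006  0.0315999  0.5424855  0.05254548] 0.000287963256731022 80 1.8108423
[ 0.03269788 -0.9994653   0.6667545  -0.08477606] 0.000414348370532404 152 -88.12621
datum [0.6621382  0.05632838]
[[ 0.42338974  0.15592935  0.018     ]
 [ 0.43644806 -0.259861    0.018     ]]
[[ 0.6843845   0.16459367  0.038     ]
 [ 0.69792375 -0.25260306  0.038     ]]
```

```bash
python3 - <<'E'
from meas import *
im=cv2.imread("pics/top0.png")[:,:,::-1].copy()
h=cv2.cvtColor(im,cv2.COLOR_RGB2HSV)
for r,c in [(170,380),(180,375),(185,395),(165,402),(190,340),(150,340),(210,400),(145,400),(165,410),(185,385),(188,385),(130,330)]:print(r,c,h[r,c])
print(h[170,355:415,1]);print(h[145:195,375,1]);print(h[145:195,375,2])
print(h[120:145,330,2],h[120:145,330,1])
E
```

```text
170 380 [ 22  31 191]
180 375 [ 18  39 195]
185 395 [ 17  40 177]
165 402 [ 17  41 194]
190 340 [ 17  90 209]
150 340 [ 17  90 205]
210 400 [ 17  91 205]
145 400 [ 17  90 199]
165 410 [ 17  89 194]
185 385 [ 19  40 160]
188 385 [ 17  90 156]
130 330 [ 15   3 161]
[91 92 92 91 92 88 76 44 36 41 41 40 39 39 38 41 40 40 42 41 40 35 33 30
 31 31 41 39 37 38 38 40 39 41 42 40 41 42 39 43 40 39 39 39 38 40 39 42
 41 42 45 54 77 89 92 90 91 92 90 83]
[92 90 90 90 92 92 88 79 58 46 43 40 40 40 38 40 41 40 38 41 39 41 40 41
 36 40 40 39 39 38 39 39 38 38 38 39 39 40 39 40 49 79 87 90 91 91 92 88
 91 90]
[193 196 198 203 203 203 200 190 180 179 178 183 193 200 199 198 200 198
 193 185 178 175 173 176 176 178 177 178 183 187 194 196 201 202 201 195
 182 179 177 158 125 135 170 192 194 193 196 196 199 201]
[166 177 184 184 186 188 189 191 193 186 161 131 129 157 167 169 170 172
 179 181 183 182 185 186 186] [29 13 10  7  5  7  4  3  4  1  3 23 67 86 89 89 92 90 90 90 91 92 90 92
 90]
```

```bash
sed -i 's/<88)&(h\[...,2\]>130/<66)\&(h[...,2]>145/; s/box=(240,110,430,230)/box=(300,137,425,215)/' meas.py
python3 - <<'E'
from meas import *
im=cv2.imread("pics/top0.png")[:,:,::-1].copy()
for t in tile(im):print(t, cv2.boxPoints(t[1]))
D=np.array([.6621,.0563]);a=np.radians(1.84);X=np.array([np.cos(a),np.sin(a)]);Y=np.array([-X[1],X[0]])
c=np.array(tile(im)[0][1][0])/1000;print((c-D)@X,(c-D)@Y)
m=camera_model("top");T=m["world_to_cam"];print(-T[:3,:3].T@T[:3,3])
E
```

```text
(1386.6875, ((559.9741821289062, -170.25445556640625), (111.79119110107422, 80.49957275390625), 83.02206420898438)) [[ 513.23193 -220.84619]
 [ 593.13525 -230.62585]
 [ 606.71643 -119.66272]
 [ 526.8131  -109.88306]]
-0.10934749304592345 -0.22315853059518537
[ 0.39385339 -0.02116833  1.12422042]
```

The tile's centre is at about world (0.560, -0.170), turned about -8.8° relative to the fence. The datum is at about (0.662, 0.0563) with axes turned +1.84°. My plan is to push low on the near side with two fingertips spread along y, tips tilted forward, then push the trailing end.

>>> drive_tool([
  [[0.52,-0.99,0,0,0,0.2],[0.52,-0.99,0,0,0,0.2],[0.52,-0.99,0,0,0,0.2],[0.52,-0.99,0,0,0,0.2],[0.52,-0.99,0,0,0,0.2],[0.52,-0.99,0,0,0,0.2],[0.52,-0.99,0,0,0,0.2],[0.52,-0.99,0,0,0,0.2]],
], grip=0.35)

```text
time: 1.1
position: [0.2953, 0.3961, 0.4045]
tool_rot: [0.071, 0.997, -0.0, -0.0]
ft_force: [0.0, 0.2, 0.6]
grip_width: 0.0567
```

>>> drive_tool([
  [[0.52,-0.99,0,0,0,0.2],[0.52,-0.99,0,0,0,0.2],[0.52,-0.99,0,0,0,0.2],[0.52,-0.99,0,0,0,0.2],[0.52,-0.99,0,0,0,0.2],[0.52,-0.99,0,0,0,0.2],[0.52,-0.99,0,0,0,0.2],[0.52,-0.99,0,0,0,0.2]],
])

```text
time: 2.1
position: [0.3993, 0.1982, 0.4046]
tool_rot: [-0.013, 1.0, -0.0, -0.0]
ft_force: [0.7, -0.6, 0.0]
grip_width: 0.0566
```

>>> drive_tool([
  [[0.19,-0.99,0,0,0,0],[0.19,-0.99,0,0,0,0],[0.19,-0.99,0,0,0,0],[0.19,-0.99,0,0,0,0],[0.19,-0.99,0,0,0,0],[0.19,-0.99,0,0,0,0],[0.19,-0.99,0,0,0,0],[0.19,-0.99,0,0,0,0]],
])

```text
time: 3.1
position: [0.437, 0.0003, 0.4045]
tool_rot: [-0.012, 1.0, 0.0, -0.0]
ft_force: [0.3, 0.4, 0.6]
grip_width: 0.0565
```

>>> drive_tool([
  [[0.19,-0.99,0,0,0,0],[0.19,-0.99,0,0,0,0],[0.19,-0.99,0,0,0,0],[0.19,-0.99,0,0,0,0],[0.19,-0.99,0,0,0,0],[0.19,-0.99,0,0,0,0],[0.19,-0.99,0,0,0,0],[0,0,0,0,0,0]],
])

```text
time: 4.1
position: [0.4706, -0.1735, 0.4045]
tool_rot: [-0.011, 1.0, -0.0, 0.0]
ft_force: [0.2, 1.7, -0.6]
grip_width: 0.0567
```

>>> drive_tool([
  [[0,0,-0.99,0,-0.17,0.02],[0,0,-0.99,0,-0.17,0.02],[0,0,-0.99,0,-0.17,0.02],[0,0,-0.99,0,-0.16,0.01],[0,0,-0.99,0,0,0],[0,0,-0.99,0,0,0],[0,0,-0.99,0,0,0],[0,0,-0.5,0,0,0]],
])

```text
time: 5.1
position: [0.4698, -0.1711, 0.2179]
tool_rot: [-0.016, 0.999, 0.001, 0.034]
ft_force: [-0.1, 0.2, 0.6]
grip_width: 0.0567
```

>>> drive_tool([
  [[0,0,-0.25,0,0,0],[0,0,-0.2,0,0,0],[0,0,0,0,0,0]],
])

```text
time: 5.48
position: [0.4704, -0.1722, 0.208]
tool_rot: [-0.016, 0.999, -0.001, 0.035]
ft_force: [-0.3, -0.5, 0.5]
grip_width: 0.0564
```

```bash
python3 - <<'E'
from h import *
o=robot.get_obs();print(o['position'],o['tool_rot'],o['ft_force'])
im=camera("side")[:,:,::-1];cv2.imwrite("pics/s1.png",cv2.resize(im[140:300,230:430],None,fx=4,fy=3.7,interpolation=2))
im=camera("top")[:,:,::-1];cv2.imwrite("pics/t1.png",im)
E
```

```text
[ 0.47042911 -0.17219767  0.207953  ] [-1.58167509e-02  9.99253759e-01 -5.37090145e-04  3.52344529e-02] [-0.28513275 -0.48722994  0.53481668]
```

View pics/s1.png

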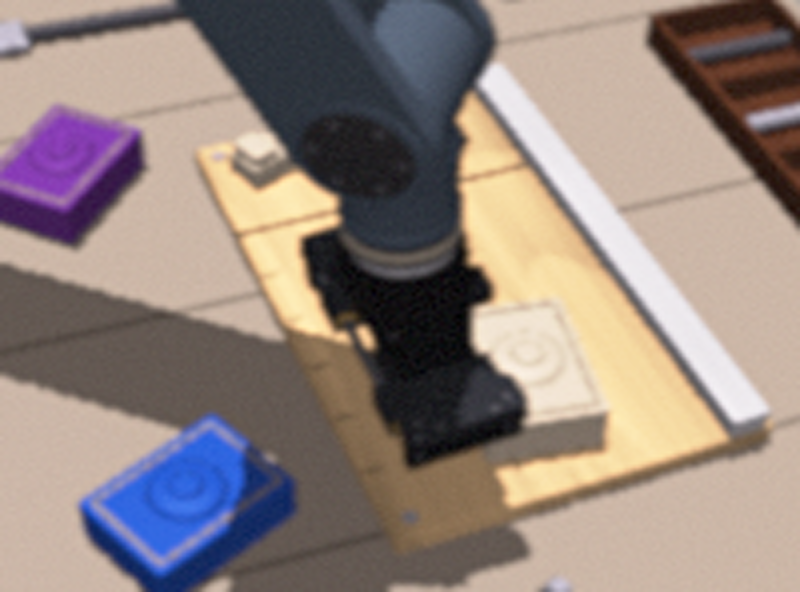

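View pics/t1.png

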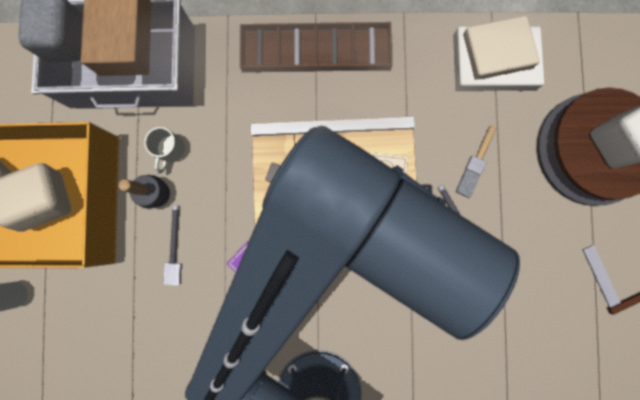

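The tool stands behind the tile's near side, clear of it (tile boss at about (530,355) in the crop). Now I'll approach and push along the datum's x.

>>> drive_tool([
  [[0.3,0.01,0,0,0,0],[0.3,0.01,0,0,0,0],[0.16,0.005,0,0,0,0],[0.16,0.005,0,0,0,0],[0.16,0.005,0,0,0,0],[0.16,0.005,0,0,0,0],[0.16,0.005,0,0,0,0],[0.16,0.005,0,0,0,0]],
])

```text
time: 6.58
position: [0.5096, -0.171, 0.2076]
tool_rot: [-0.016, 0.999, -0.0, 0.035]
ft_force: [-1.9, -2.0, -0.4]
grip_width: 0.0564
```

>>> drive_tool([
  [[0.16,0.005,0,0,0,0],[0.16,0.005,0,0,0,0],[0.16,0.005,0,0,0,0],[0.16,0.005,0,0,0,0],[0.16,0.005,0,0,0,0],[0.16,0.005,0,0,0,0],[0.16,0.005,0,0,0,0]],
])

```text
time: 7.45
position: [0.5376, -0.1701, 0.2077]
tool_rot: [-0.016, 0.999, -0.0, 0.035]
ft_force: [-2.1, 0.9, -2.0]
grip_width: 0.0561
```

>>> drive_tool([
  [[0.12,0.004,0,0,0,0],[0.12,0.004,0,0,0,0],[0.12,0.004,0,0,0,0],[0.12,0.004,0,0,0,0],[0.1,0.003,0,0,0,0],[0.1,0.003,0,0,0,0],[0.1,0.003,0,0,0,0]],
])

```text
time: 8.32
position: [0.557, -0.1694, 0.2077]
tool_rot: [-0.016, 0.999, -0.0, 0.035]
ft_force: [-2.2, 0.4, -1.6]
grip_width: 0.0568
```

```bash
python3 - <<'E'
from h import *
o=robot.get_obs();print(o['position'],o['tool_rot'],o['ft_force'],o['moment'])
im=camera("side")[:,:,::-1];cv2.imwrite("pics/s2.png",cv2.resize(im[170:280,300:440],None,fx=5,fy=5,interpolation=2))
E
```

```text
[ 0.55697284 -0.16944421  0.20772245] [-1.57996940e-02  9.99261793e-01 -4.16913221e-04  3.50152228e-02] [-2.17322201  0.35671818 -1.5752967 ] [0.03377079 0.53571242 0.0423377 ]
```

View pics/s2.png

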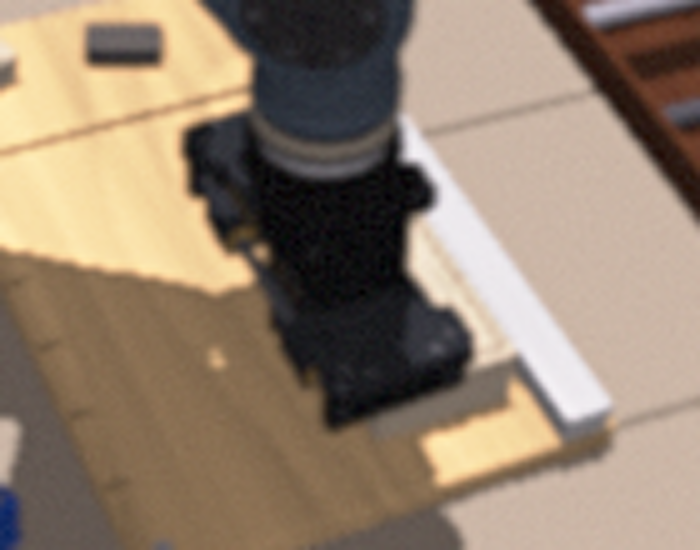

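The tile is square to the fence with a gap of about 10 mm (crop strip at (515,370)). Sliding takes about 2.2 N. I'll creep in.

>>> drive_tool([
  [[0.06,0.002,0,0,0,0],[0.06,0.002,0,0,0,0],[0.06,0.002,0,0,0,0],[0.06,0.002,0,0,0,0],[0,0,0,0,0,0]],
])

```text
time: 9.0
position: [0.5631, -0.1693, 0.2078]
tool_rot: [-0.016, 0.999, -0.001, 0.035]
ft_force: [-2.2, -0.0, -0.5]
grip_width: 0.0567
```

>>> drive_tool([
  [[0.02,0,0,0,0,0],[0.02,0.002,0,0,0,0],[0.02,0,0,0,0,0],[0.02,0,0,0,0,0]],
])

```text
time: 9.5
position: [0.5648, -0.1692, 0.2077]
tool_rot: [-0.016, 0.999, -0.0, 0.035]
ft_force: [-4.0, 0.0, 0.3]
grip_width: 0.0565
```

>>> drive_tool([
  [[0.02,0,0,0,0,0],[0.02,0.002,0,0,0,0],[0.02,0,0,0,0,0]],
])

```text
time: 9.88
position: [0.5664, -0.1691, 0.2078]
tool_rot: [-0.016, 0.999, -0.0, 0.035]
ft_force: [-3.0, -0.5, 0.8]
grip_width: 0.0566
```

>>> drive_tool([
  [[0.02,0,0,0,0,0],[0.02,0.002,0,0,0,0]],
])

```text
time: 10.12
position: [0.5674, -0.1691, 0.2078]
tool_rot: [-0.016, 0.999, -0.0, 0.035]
ft_force: [-3.3, -0.9, 0.6]
grip_width: 0.0564
```

>>> drive_tool([
  [[0.02,0,0,0,0,0],[0.02,0,0,0,0,0]],
])

```text
time: 10.38
position: [0.5681, -0.1691, 0.2077]
tool_rot: [-0.016, 0.999, -0.0, 0.035]
ft_force: [-5.0, -1.9, 1.8]
grip_width: 0.0565
```

>>> drive_tool([
  [[0.02,0,0,0,0,0]],
])

```text
time: 10.5
position: [0.5683, -0.1691, 0.2077]
tool_rot: [-0.016, 0.999, -0.0, 0.034]
ft_force: [-6.4, -1.5, 1.7]
grip_width: 0.0566
```

>>> drive_tool([
  [[0.02,0,0,0,0,0]],
])

```text
time: 10.62
position: [0.5685, -0.1691, 0.2077]
tool_rot: [-0.016, 0.999, -0.0, 0.034]
ft_force: [-7.1, -1.8, 3.1]
grip_width: 0.0569
```

>>> drive_tool([
  [[0.02,0,0,0,0,0]],
])

```text
time: 10.75
position: [0.5687, -0.1692, 0.2077]
tool_rot: [-0.016, 0.999, -0.0, 0.033]
ft_force: [-7.5, -2.6, 4.0]
grip_width: 0.0564
```

>>> drive_tool([
  [[0,0,0,0,0,0]],
])

```text
time: 10.88
position: [0.5686, -0.1692, 0.2077]
tool_rot: [-0.016, 0.999, -0.0, 0.033]
ft_force: [-7.4, -1.9, 3.1]
grip_width: 0.0566
```

>>> drive_tool([
  [[0.02,0,0,0,0,0],[0.02,0,0,0,0,0],[0.02,0,0,0,0,0]],
])

```text
time: 11.25
position: [0.5693, -0.1692, 0.2078]
tool_rot: [-0.016, 0.999, 0.0, 0.032]
ft_force: [-11.4, -3.2, 6.1]
grip_width: 0.0567
```

>>> drive_tool([
  [[0.02,0,0,0,0,0],[0.02,0,0,0,0,0]],
])

```text
time: 11.5
position: [0.5697, -0.1693, 0.2077]
tool_rot: [-0.016, 0.999, 0.0, 0.031]
ft_force: [-12.4, -4.3, 7.8]
grip_width: 0.0567
```

>>> drive_tool([
  [[0.02,-0.02,0.02,0,0,0],[0.02,-0.02,0.02,0,0,0]],
])

```text
time: 11.75
position: [0.5701, -0.1696, 0.2079]
tool_rot: [-0.016, 0.999, 0.001, 0.03]
ft_force: [-11.2, -1.2, 1.7]
grip_width: 0.0564
```

>>> drive_tool([
  [[0.01,0,0,0,0,0],[0.01,0,0,0,0,0]],
])

```text
time: 12.0
position: [0.5703, -0.1696, 0.2079]
tool_rot: [-0.017, 0.999, 0.001, 0.029]
ft_force: [-14.1, -2.8, 4.4]
grip_width: 0.0566
```

>>> drive_tool([
  [[0.02,-0.004,0.008,0,0,0],[0.02,-0.004,0.008,0,0,0],[0.02,-0.004,0.008,0,0,0]],
])

```text
time: 12.38
position: [0.5709, -0.1698, 0.208]
tool_rot: [-0.017, 0.999, 0.002, 0.028]
ft_force: [-15.2, -3.3, 1.8]
grip_width: 0.0562
```

>>> drive_tool([
  [[0,0,0,0,0,0]],
])

```text
time: 12.5
position: [0.5709, -0.1698, 0.2079]
tool_rot: [-0.017, 0.999, 0.002, 0.028]
ft_force: [-16.1, -3.6, 4.4]
grip_width: 0.0564
```

>>> drive_tool([
  [[0.02,-0.004,0.003,0,0,0],[0.02,-0.004,0.003,0,0,0]],
])

```text
time: 12.75
position: [0.5713, -0.1699, 0.208]
tool_rot: [-0.017, 1.0, 0.002, 0.027]
ft_force: [-18.0, -3.5, 4.2]
grip_width: 0.0565
```

>>> drive_tool([
  [[0.015,-0.004,0.003,0,0,0],[0,0,0,0,0,0]],
])

```text
time: 13.0
position: [0.5714, -0.1699, 0.208]
tool_rot: [-0.017, 1.0, 0.002, 0.026]
ft_force: [-17.0, -3.6, 5.2]
grip_width: 0.0567
```

>>> drive_tool([
  [[0.02,-0.004,0.004,0,0,0],[0.015,-0.004,0.004,0,0,0]],
])

```text
time: 13.25
position: [0.5718, -0.17, 0.208]
tool_rot: [-0.017, 1.0, 0.003, 0.025]
ft_force: [-18.3, -4.2, 4.3]
grip_width: 0.0562
```

>>> drive_tool([
  [[0,0,0,0,0,0],[0,0,0,0,0,0]],
])

```text
time: 13.5
position: [0.5718, -0.17, 0.208]
tool_rot: [-0.017, 1.0, 0.003, 0.025]
ft_force: [-18.8, -3.5, 5.2]
grip_width: 0.0565
```

>>> drive_tool([
  [[0,0,0,0,0,0]],
])

```text
time: 13.62
position: [0.5717, -0.17, 0.208]
tool_rot: [-0.017, 1.0, 0.003, 0.025]
ft_force: [-18.3, -3.5, 6.3]
grip_width: 0.0567
```

>>> drive_tool([
  [[0.02,-0.004,0.004,0,0,0],[0.008,0,0,0,0,0]],
])

```text
time: 13.88
position: [0.572, -0.1701, 0.208]
tool_rot: [-0.017, 1.0, 0.003, 0.025]
ft_force: [-19.9, -3.5, 5.7]
grip_width: 0.0565
```

>>> drive_tool([
  [[0,0,0,0,0,0],[0,0,0,0,0,0]],
])

```text
time: 14.12
position: [0.572, -0.1701, 0.208]
tool_rot: [-0.017, 1.0, 0.003, 0.025]
ft_force: [-19.4, -5.0, 5.4]
grip_width: 0.0565
```

>>> drive_tool([
  [[0,0,0,0,0,0],[0,0,0,0,0,0],[0,0,0,0,0,0]],
])

```text
time: 14.5
position: [0.572, -0.1701, 0.208]
tool_rot: [-0.017, 1.0, 0.003, 0.025]
ft_force: [-19.3, -4.5, 5.0]
grip_width: 0.0565
```

>>> drive_tool([
  [[0.018,0,0.003,0,0,0],[0,0,0,0,0,0],[0,0,0,0,0,0]],
])

```text
time: 14.88
position: [0.5722, -0.1701, 0.208]
tool_rot: [-0.017, 1.0, 0.003, 0.024]
ft_force: [-20.0, -4.0, 5.2]
grip_width: 0.0568
```

>>> drive_tool([
  [[0,0,0,0,0,0],[0,0,0,0,0,0],[0,0,0,0,0,0]],
])

```text
time: 15.25
position: [0.5722, -0.1701, 0.208]
tool_rot: [-0.017, 1.0, 0.003, 0.024]
ft_force: [-20.9, -3.8, 5.9]
grip_width: 0.0564
```

Bedded at about 20–21 N total (sliding takes about 2.5–3 N), held for over 0.5 s. I'll back off, lift and look.

>>> drive_tool([
  [[-0.1,0,0,0,0,0],[-0.2,0,0,0,0,0],[-0.5,0,0,0,0,0],[-0.7,-0.02,0,0,0,0],[0,-0.3,0.9,0,0.17,0],[0,-0.9,0.99,0,0.17,-0.95],[0,-0.99,0.99,0,0.17,-0.95],[0,-0.99,0.99,0,0.16,-0.95]],
], grip=0.65)

```text
time: 16.25
position: [0.5421, -0.2521, 0.3085]
tool_rot: [0.135, 0.991, -0.005, 0.002]
ft_force: [0.4, 0.6, -0.8]
grip_width: 0.0305
```

>>> drive_tool([
  [[0,-0.99,0.5,0,0,-0.95],[0,-0.99,0,0,0,-0.95],[0,-0.99,0,0,0,-0.95],[0,0,0,0,0,-0.95],[0,0,0,0,0,-0.95],[0,0,0,0,0,-0.95],[0,0,0,0,0,-0.95],[0,0,0,0,0,-0.95]],
])

```text
time: 17.25
position: [0.542, -0.3258, 0.3201]
tool_rot: [0.508, 0.861, -0.003, 0.001]
ft_force: [-0.1, -0.1, 0.5]
grip_width: 0.0304
```

```bash
python3 - <<'E'
from h import *
o=robot.get_obs();print(o['time'],o['position'],o['tool_rot'],o['ft_force'],o['grip_width'])
im=camera("top")[:,:,::-1];cv2.imwrite("pics/t3.png",im)
im=camera("side")[:,:,::-1];cv2.imwrite("pics/s3.png",im)
E
```

```text
17.25 [ 0.54196142 -0.32577936  0.32005968] [ 0.50818672  0.86123975 -0.00339398  0.00090989] [-0.08086935 -0.11566691  0.49747759] 0.03040196517893884
```

View pics/t3.png

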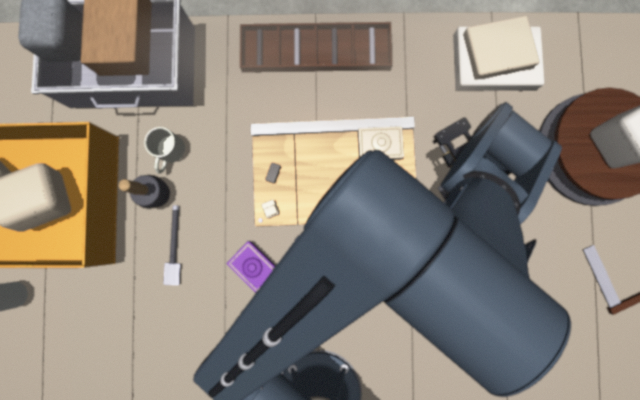

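View pics/s3.png

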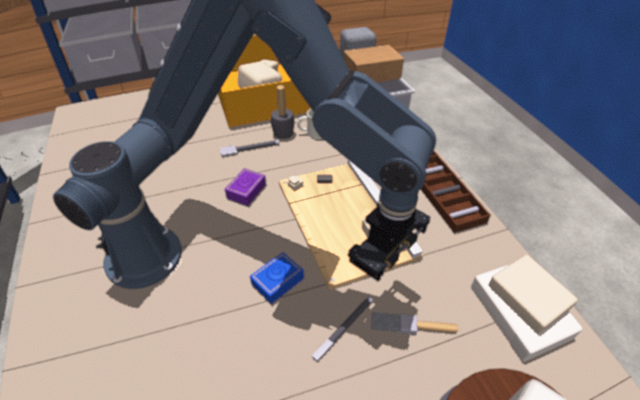

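```bash
cat >> meas.py <<'E'
D=np.array([.6621,.0563]);a=np.radians(1.84);X=np.array([np.cos(a),np.sin(a)]);Y=np.array([-X[1],X[0]])
def edge(im,r,c0,c1,z,th=66,ch=None):
    s=cv2.cvtColor(im,cv2.COLOR_RGB2HSV)[...,1].astype(float)[r,c0:c1]
    k=np.where((s[:-1]-th)*(s[1:]-th)<0)[0]
    return [c0+i+(th-s[i])/(s[i+1]-s[i]) for i in k]
def td(w): return np.array([(w[:2]-D)@X,(w[:2]-D)@Y])
E
python3 - <<'E'
from meas import *
im=cv2.imread("pics/t3.png")[:,:,::-1].copy()
for r in range(134,150,2):
    e=edge(im,r,335,415,.058);print(r,np.round(e,1),[np.round(td(px2w("top",(x,r),.058)[0])*1e3,1) for x in e if 1][:4])
h=cv2.cvtColor(im,cv2.COLOR_RGB2HSV)
for c in (370,381,393):print(h[118:150,c,2])
E
```

```text
134 [357.3 402.6 412.9] [array([ -17.2, -161.4]), array([ -22.1, -274.8]), array([ -23.2, -300.4])]
136 [357.4 402.9 413.1] [array([ -22.3, -161.3]), array([ -27.2, -275.3]), array([ -28.3, -300.7])]
138 [357.5 403.2 413.1] [array([ -27.4, -161.5]), array([ -32.3, -275.5]), array([ -33.3, -300.4])]
140 [357.7 403.2] [array([ -32.5, -161.6]), array([ -37.4, -275.2])]
142 [357.9 413.3] [array([ -37.6, -161.9]), array([ -43.5, -300.3])]
144 [358.1 403.2 413.5] [array([ -42.7, -162.2]), array([ -47.5, -274.6]), array([ -48.6, -300.5])]
146 [358.1 403.2 413.6] [array([ -47.8, -162. ]), array([ -52.6, -274.4]), array([ -53.7, -300.3])]
148 [358.3 403.5 413.7] [array([ -52.9, -162.1]), array([ -57.7, -274.9]), array([ -58.8, -300.4])]
[211 225 229 230 228 231 231 230 228 227 228 225 224 232 239 240 238 240
 240 240 239 238 237 236 237 238 238 239 241 241 237 216]
[220 227 228 228 227 228 228 230 230 229 226 221 223 228 222 220 228 232
 230 225 223 233 239 241 242 241 237 229 232 242 245 236]
[224 228 229 228 228 228 229 227 226 227 222 222 231 236 236 237 238 238
 239 239 240 239 239 239 239 239 240 240 241 240 241 240]
```

The top view shows the tile at (381,143) against the fence, with its trailing edge at column ~403, i.e. datum y ≈ -275 mm. The lead end is therefore at about -165 mm. I'll position behind the trailing end.

>>> drive_tool([
  [[0.88,0.69,0,0,0,-0.9],[0.88,0.69,0,0,0,-0.9],[0.88,0.69,0,0.17,0,-0.9],[0.88,0.69,0,0.17,0,-0.9],[0,0,-0.9,0.17,0,-0.9],[0,0,-0.9,0.16,0,0],[0,0,-0.9,0,0,0],[0,0,0,0,0,0]],
])

```text
time: 18.35
position: [0.6282, -0.2562, 0.2491]
tool_rot: [0.693, 0.72, 0.024, -0.026]
ft_force: [0.7, 0.0, -0.4]
grip_width: 0.0306
```

```bash
python3 - <<'E'
from meas import *
from scipy.spatial.transform import Rotation as R
o=robot.get_obs();print(o['time'],o['position'],o['ft_force'],o['grip_width']);M=R.from_quat(o['tool_rot']).as_matrix();print(M.round(4))
print(np.degrees(np.arctan2(M[1,1],M[0,1])), td(o['position'])*1e3, td(o['position']+.182*M[:,2])*1e3)
im=camera("side")[:,:,::-1];cv2.imwrite("pics/s4.png",cv2.resize(im[170:290,300:440],None,fx=5,fy=5,interpolation=2))
E
```

```text
18.35 [ 0.62821464 -0.25622744  0.24906859] [ 0.73606966  0.00808241 -0.3727299 ] 0.03057959944196997
[[-0.0381  0.9993 -0.0039]
 [ 0.9967  0.0382  0.0714]
 [ 0.0715 -0.0012 -0.9974]]
2.1912313614804577 [ -43.90268676 -311.27829116] [ -44.20224172 -298.27298557]
```

View pics/s4.png

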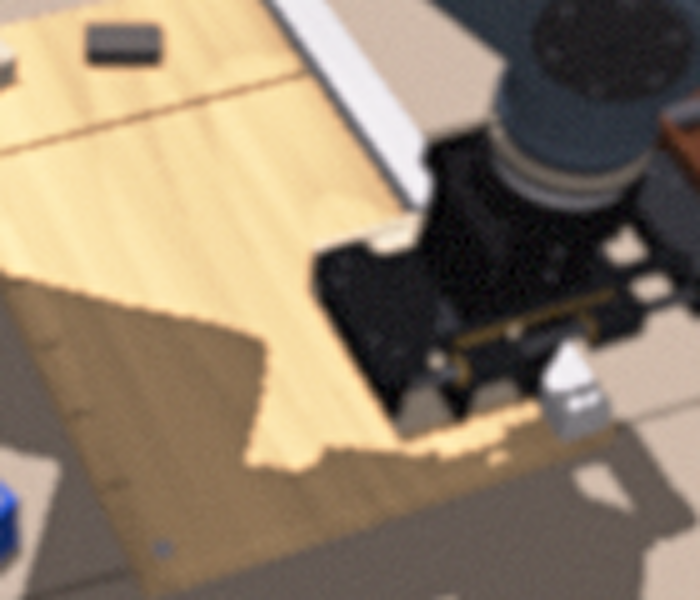

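>>> drive_tool([
  [[0,0,-0.8,0,0,-0.06],[0,0,-0.5,0,0,0],[0,0,-0.32,0,0,0],[-0.01,0.2,0,0,0,0],[-0.005,0.15,0,0,0,0],[-0.005,0.15,0,0,0,0],[-0.005,0.15,0,0,0,0],[0,0,0,0,0,0]],
])

```text
time: 19.4
position: [0.6288, -0.2401, 0.2117]
tool_rot: [0.696, 0.718, 0.025, -0.023]
ft_force: [-0.6, -1.0, 1.0]
grip_width: 0.0307
```

>>> drive_tool([
  [[0,0,-0.06,0,0,0],[0,0,-0.06,0,0,0],[-0.004,0.12,0,0,0,0],[-0.004,0.12,0,0,0,0],[-0.004,0.12,0,0,0,0],[-0.004,0.12,0,0,0,0]],
])

```text
time: 20.15
position: [0.6282, -0.2277, 0.2081]
tool_rot: [0.696, 0.718, 0.025, -0.024]
ft_force: [-0.7, -2.8, -0.1]
grip_width: 0.0304
```

>>> drive_tool([
  [[-0.004,0.16,0,0,0,0],[-0.005,0.16,0,0,0,0],[-0.005,0.16,0,0,0,0],[-0.005,0.16,0,0,0,0],[-0.005,0.16,0,0,0,0],[-0.005,0.16,0,0,0,0]],
])

```text
time: 20.9
position: [0.6274, -0.2037, 0.2081]
tool_rot: [0.696, 0.718, 0.025, -0.024]
ft_force: [-0.7, -2.4, -1.8]
grip_width: 0.0304
```

>>> drive_tool([
  [[-0.006,0.19,0,0,0,0],[-0.006,0.19,0,0,0,0],[-0.006,0.19,0,0,0,0],[-0.006,0.19,0,0,0,0],[-0.006,0.19,0,0,0,0],[-0.006,0.19,0,0,0,0],[-0.006,0.19,0,0,0,0],[-0.006,0.19,0,0,0,0]],
])

```text
time: 21.9
position: [0.6262, -0.1657, 0.2082]
tool_rot: [0.696, 0.717, 0.025, -0.024]
ft_force: [0.2, -2.8, -2.2]
grip_width: 0.0305
```

>>> drive_tool([
  [[-0.006,0.19,0,0,0,0],[-0.006,0.19,0,0,0,0],[-0.006,0.19,0,0,0,0],[-0.006,0.19,0,0,0,0],[-0.006,0.19,0,0,0,0],[-0.006,0.19,0,0,0,0],[-0.006,0.15,0,0,0,0],[-0.006,0.1,0,0,0,0]],
])

```text
time: 22.9
position: [0.6251, -0.1309, 0.2082]
tool_rot: [0.696, 0.718, 0.025, -0.024]
ft_force: [-0.2, -1.8, -1.7]
grip_width: 0.0307
```

```bash
python3 - <<'E'
from meas import *
o=robot.get_obs();print(o['time'],o['position'],o['ft_force'],td(o['position'])*1e3)
im=camera("side")[:,:,::-1];cv2.imwrite("pics/s5f.png",im);cv2.imwrite("pics/s5.png",cv2.resize(im[150:270,280:440],None,fx=5,fy=5,interpolation=2))
im=camera("top")[:,:,::-1];cv2.imwrite("pics/t5.png",im)
E
```

```text
22.9 [ 0.62507701 -0.13094622  0.20818234] [-0.20113178 -1.84935973 -1.67456531] [ -43.01610719 -185.96091785]
```

View pics/s5.png

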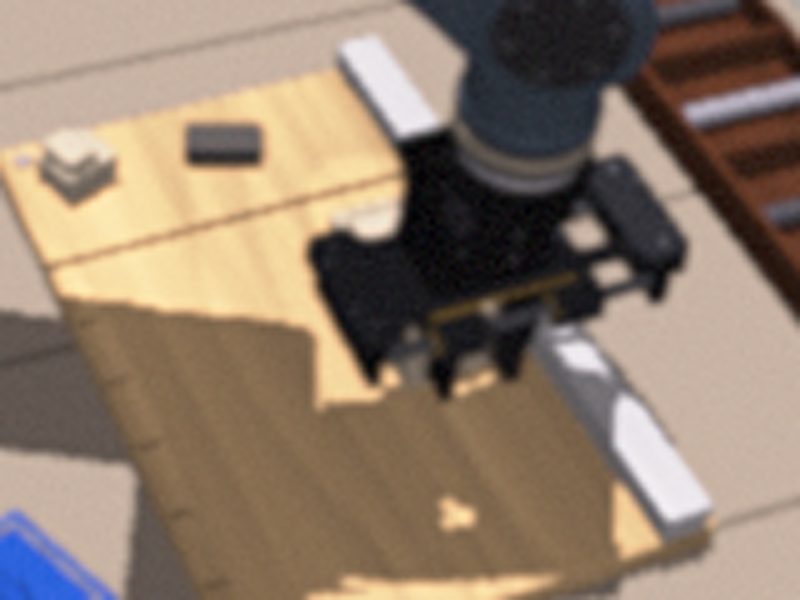

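View pics/t5.png

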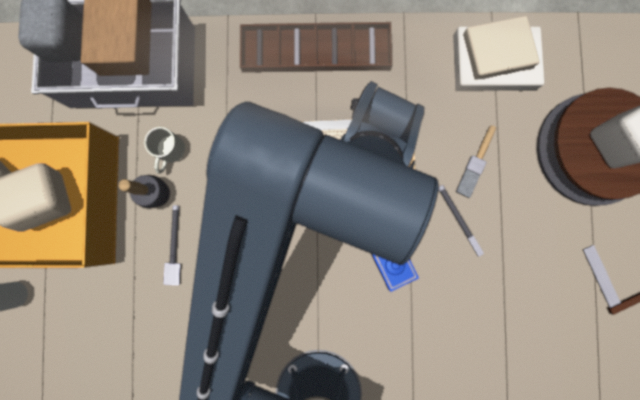

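The top view is blocked by the arm. The side view shows the leading end at crop (335,215), still short of the line. I'll push to about 15 mm short, withdraw to measure, then do the last creep.

>>> drive_tool([
  [[-0.006,0.19,0,0,0,0],[-0.006,0.19,0,0,0,0],[-0.006,0.19,0,0,0,0],[-0.006,0.19,0,0,0,0],[-0.006,0.19,0,0,0,0],[-0.006,0.19,0,0,0,0],[-0.006,0.19,0,0,0,0],[-0.004,0.1,0,0,0,0]],
])

```text
time: 24.0
position: [0.6239, -0.0951, 0.2082]
tool_rot: [0.696, 0.718, 0.025, -0.024]
ft_force: [0.1, -2.5, 0.0]
grip_width: 0.0307
```

>>> drive_tool([
  [[-0.002,0.04,0,0,0,0],[0,0,0,0,0,0]],
])

```text
time: 24.25
position: [0.6239, -0.0944, 0.2082]
tool_rot: [0.696, 0.717, 0.025, -0.024]
ft_force: [0.1, -2.2, -0.9]
grip_width: 0.0306
```

>>> drive_tool([
  [[0.01,-0.3,0,0,0,0],[0.01,-0.6,0,0,0,0],[0,-0.9,0.9,0,0,0],[0,-0.99,0.99,0,0,0],[0,-0.99,0.99,0,0,0],[0,-0.99,0.99,0,0,0],[0,-0.99,0,0,0,0],[0,-0.99,0,0,0,0]],
])

```text
time: 25.25
position: [0.6239, -0.2648, 0.304]
tool_rot: [0.696, 0.717, 0.025, -0.024]
ft_force: [-0.0, 0.1, -0.7]
grip_width: 0.0306
```

```bash
python3 - <<'E'
from meas import *
o=robot.get_obs();print(o['time'],o['position'],o['ft_force'],td(o['position'])*1e3)
im=camera("side")[:,:,::-1];cv2.imwrite("pics/s6.png",im)
im=camera("top")[:,:,::-1];cv2.imwrite("pics/t6.png",im);cv2.imwrite("pics/t6c.png",cv2.resize(im[105:235,240:430],None,fx=4.2,fy=4.2,interpolation=2))
E
```

```text
25.25 [ 0.62391364 -0.26480064  0.30404827] [-0.03795644  0.11797418 -0.69822608] [ -48.47673812 -319.70896973]
```

View pics/t6.png

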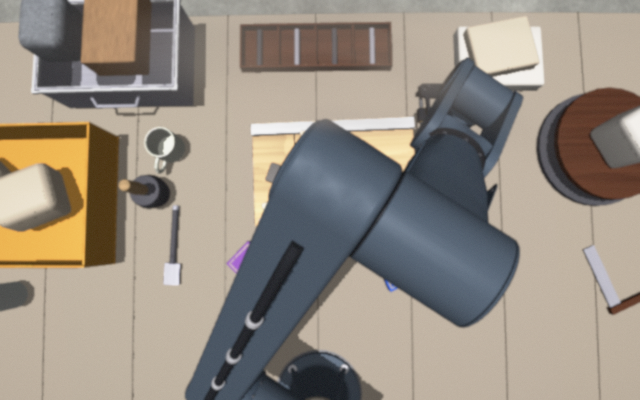

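The forearm hides the tile in the top view, so I'll check the side view.

```bash
python3 - <<'E'
import cv2
im=cv2.imread("pics/s6.png");cv2.imwrite("pics/s6c.png",cv2.resize(im[140:260,280:440],None,fx=5,fy=5,interpolation=2))
E
```

```text
(no output)
```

View pics/s6c.png

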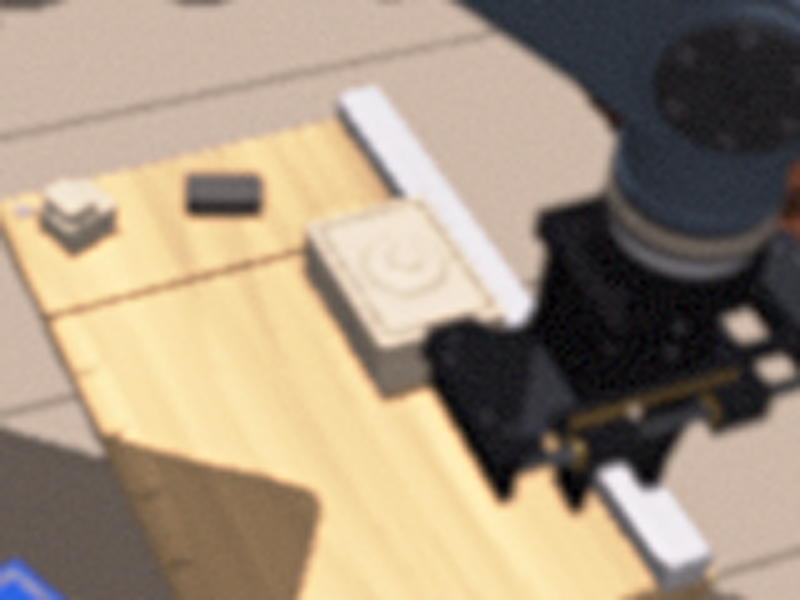

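The tile lies flat against the fence, with its leading end a little short of the line. I'll move further aside to clear the top view.

>>> drive_tool([
  [[-0.5,-0.99,0.5,0,0,0],[-0.5,-0.99,0.5,0,0,0],[-0.5,-0.99,0.5,0,0,0],[-0.5,-0.99,0.5,0,0,0],[-0.5,-0.99,0,0,0,0],[-0.5,-0.99,0,0,0,0],[-0.5,-0.99,0,0,0,0],[0,0,0,0,0,0]],
])

```text
time: 26.35
position: [0.536, -0.4375, 0.3534]
tool_rot: [0.697, 0.717, 0.025, -0.025]
ft_force: [0.3, 0.3, -0.7]
grip_width: 0.0307
```

```bash
python3 - <<'E'
from meas import *
o=robot.get_obs();print(o['time'],o['position'],o['q'])
ims=[camera("top") for _ in range(3)]
im=np.mean(ims,0).astype(np.uint8)
cv2.imwrite("pics/t7.png",im[:,:,::-1]);cv2.imwrite("pics/t7c.png",cv2.resize(im[105:235,240:430,::-1],None,fx=4.2,fy=4.2,interpolation=2))
for r in range(134,152,2):
    e=edge(im,r,285,380,.058);print(r,np.round(e,2),[np.round(td(px2w("top",(x,r),.058)[0])*1e3,1) for x in e][:4])
E
```

```text
26.35 [ 0.53601019 -0.43752607  0.3533748 ] [-0.85396667  0.68066659  1.28133814  0.04850467  1.23382164 -0.89970928]
134 [292.5  294.56 298.82 344.58] [array([-10.,   1.]), array([-10.3,  -4.2]), array([-10.7, -14.9]), array([ -15.8, -129.5])]
136 [299.6 344.5] [array([-15.9, -16.7]), array([ -20.9, -129.1])]
138 [299.74 344.45] [array([-21. , -16.8]), array([ -26. , -128.7])]
140 [299.72 344.41] [array([-26.1, -16.6]), array([ -31.1, -128.4])]
142 [299.83 344.45] [array([-31.2, -16.7]), array([ -36.2, -128.3])]
144 [299.81 344.48] [array([-36.3, -16.4]), array([ -41.2, -128.1])]
146 [300.04 344.59] [array([-41.4, -16.8]), array([ -46.3, -128.1])]
148 [300.11 344.61] [array([-46.5, -16.8]), array([ -51.4, -128. ])]
150 [300.11 344.81] [array([-51.6, -16.6]), array([ -56.5, -128.2])]
```

View pics/t7c.png

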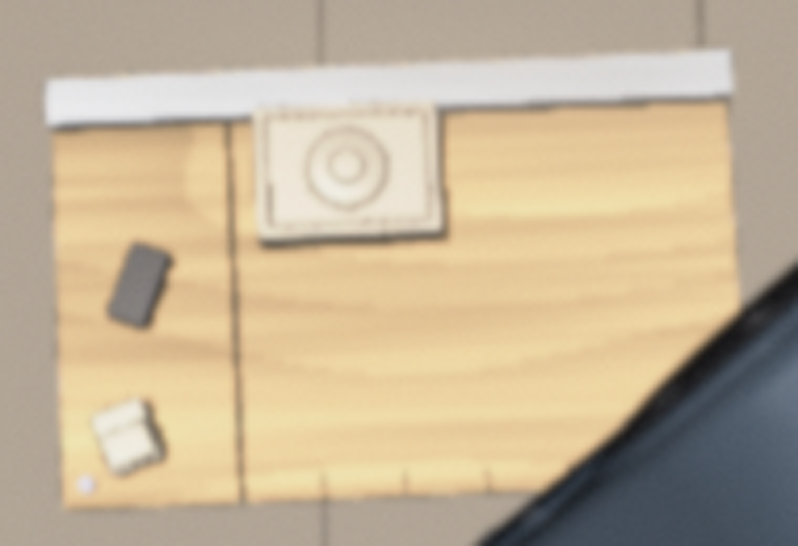

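```bash
python3 - <<'E'
from meas import *
im=cv2.imread("pics/t7.png")[:,:,::-1].copy()
L,F=fenceline(im)
t=np.array([td(p) for p in L])*1e3;print(np.c_[t[::10]].round(1), np.median(t[:,1]),np.median(t[t[:,0]>-80,1]))
m=((np.arange(258,410)<296)|(np.arange(258,410)>350))
v,s,n=fit(F[m]);print(v,s,n,np.degrees(np.arctan(-v[0]/v[1])))
f=np.array([td(p) for p in F])*1e3;print(f[::12].round(1))
# tile near edge (top) direction & distance
g=cv2.cvtColor(im,cv2.COLOR_RGB2GRAY).astype(float);h=cv2.cvtColor(im,cv2.COLOR_RGB2HSV)[...,1].astype(float)
for c in range(306,342,5):
    col=h[150:170,c];i=np.where((col[:-1]<66)&(col[1:]>=66))[0];print(c,i+150,[td(px2w("top",(c,150+k+(66-col[k])/(col[k+1]-col[k])),.058)[0])*1e3 for k in i], g[155:168,c].round())
E
```

```text
Traceback (most recent call last):
  File "meas.py", line 32, in fenceline
    a=dd[i-1:i+2]; off=0.5*(a[0]-a[2])/(a[0]-2*a[1]+a[2])
                                 ~^^^
IndexError: index 2 is out of bounds for axis 0 with size 2
```

```bash
sed -i 's/i=np.argmin(dd\[3:\])+3/i=np.argmin(dd[3:-2])+3/' meas.py; python3 - <<'E'
from meas import *
im=cv2.imread("pics/t7.png")[:,:,::-1].copy()
L,F=fenceline(im)
t=np.array([td(p) for p in L])*1e3;print(np.c_[t[::10]].round(1), np.median(t[:,1]),np.median(t[t[:,0]>-80,1]))
m=((np.arange(258,410)<296)|(np.arange(258,410)>350))
f=np.array([td(p) for p in F])*1e3;print(f[::12].round(1))
g=cv2.cvtColor(im,cv2.COLOR_RGB2GRAY).astype(float)
for c in range(306,342,5):
    col=g[152:166,c];d=np.diff(col);i=np.argmin(d);a=d[i-1:i+2];o=.5*(a[0]-a[2])/(a[0]-2*a[1]+a[2])
    print(c,(td(px2w("top",(c,152+i+.5+o),.058)[0])*1e3).round(1))
E
```

```text
[[-1.630e+01  5.000e-01]
 [-4.280e+01 -1.500e+00]
 [-6.900e+01  5.000e-01]
 [-9.520e+01 -4.000e-01]
 [-1.213e+02 -1.000e-01]
 [-1.472e+02  5.000e-01]
 [-1.731e+02 -1.000e-01]
 [-1.989e+02  0.000e+00]] -0.0862245170106675 -0.1578773575334889
[[-1.000e-01  9.070e+01]
 [-8.000e-01  5.990e+01]
 [ 1.000e-01  2.900e+01]
 [-1.100e+00 -1.700e+00]
 [ 5.700e+00 -3.270e+01]
 [-1.150e+01 -6.270e+01]
 [-2.040e+01 -9.300e+01]
 [ 2.200e+00 -1.247e+02]
 [ 2.000e-01 -1.553e+02]
 [ 4.000e-01 -1.860e+02]
 [ 2.000e-01 -2.167e+02]
 [ 4.000e-01 -2.474e+02]
 [ 1.000e-01 -2.781e+02]]
306 [-81.  -30.2]
311 [-80.8 -42.7]
316 [-80.1 -55.2]
321 [-80.3 -67.7]
326 [-80.6 -80.2]
331 [-80.7 -92.6]
336 [ -80.2 -105.1]
341 [ -80.1 -117.6]
```

The tile's near edge is at x ≈ -80.4 mm all along, so it is flush. The line reads y ≈ -0.1 mm and the lead end -17.4 mm, so about 17.3 mm remain. I'll return behind the tile.

>>> drive_tool([
  [[0.5,0.99,0,0,0,0],[0.5,0.99,0,0,0,0],[0.5,0.99,0,0,0,0],[0.5,0.99,-0.5,0,0,0],[0.5,0.99,-0.5,0,0,0],[0.5,0.99,-0.5,0,0,0],[0.5,0.99,-0.5,0,0,0],[0,0.99,0,0,0,0]],
])

```text
time: 27.5
position: [0.6248, -0.2358, 0.3037]
tool_rot: [0.695, 0.718, 0.025, -0.025]
ft_force: [0.3, -0.2, -0.0]
grip_width: 0.0303
```

>>> drive_tool([
  [[0,0.99,0,0,0,0],[0,0.99,-0.9,0,0,0],[0,0.99,-0.9,0,0,0],[0,0.8,-0.9,0,0,0],[0,0.6,-0.8,0,0,0],[0,0,-0.3,0,0,0],[0,0,0,0,0,0]],
])

```text
time: 28.38
position: [0.6244, -0.1294, 0.2103]
tool_rot: [0.696, 0.718, 0.025, -0.023]
ft_force: [-0.7, -0.9, -0.3]
grip_width: 0.0306
```

>>> drive_tool([
  [[0,0,-0.08,0,0,0],[-0.006,0.24,0,0,0,0],[-0.006,0.24,0,0,0,0],[-0.006,0.24,0,0,0,0],[-0.005,0.2,0,0,0,0],[-0.003,0.16,0,0,0,0],[-0.002,0.1,0,0,0,0],[0,0,0,0,0,0]],
])

```text
time: 29.38
position: [0.6237, -0.0996, 0.2079]
tool_rot: [0.696, 0.718, 0.025, -0.024]
ft_force: [-0.5, -0.7, 0.3]
grip_width: 0.0306
```

```bash
python3 - <<'E'
from meas import *
o=robot.get_obs();print(o['time'],o['position'],o['ft_force'],td(o['position'])*1e3)
E
```

```text
29.375 [ 0.62371208 -0.0995592   0.2079108 ] [-0.46445595 -0.72491781  0.30789773] [ -43.37253648 -154.54626094]
```

>>> drive_tool([
  [[-0.004,0.12,0,0,0,0],[-0.004,0.12,0,0,0,0],[-0.004,0.12,0,0,0,0],[-0.004,0.12,0,0,0,0],[-0.003,0.1,0,0,0,0],[-0.003,0.1,0,0,0,0],[-0.002,0.08,0,0,0,0],[0,0,0,0,0,0]],
])

```text
time: 30.38
position: [0.6231, -0.0804, 0.208]
tool_rot: [0.696, 0.718, 0.025, -0.024]
ft_force: [-0.0, -1.7, -0.7]
grip_width: 0.0301
```

```bash
python3 - <<'E'
from meas import *
o=robot.get_obs();print(o['time'],o['position'],o['ft_force'],td(o['position'])*1e3)
im=camera("side")[:,:,::-1];cv2.imwrite("pics/s8.png",cv2.resize(im[160:220,290:390],None,fx=8,fy=8,interpolation=2))
print(w2px("side",[[*(D+x*X),.018] for x in(-.08,-.06)]))
E
```

```text
30.375 [ 0.62309203 -0.08041411  0.20795314] [-0.0189532  -1.65956686 -0.74123904] [ -43.37754848 -135.39113065]
[[336.58998964 191.08716975]
 [342.60719163 189.5112501 ]]
```

View pics/s8.png

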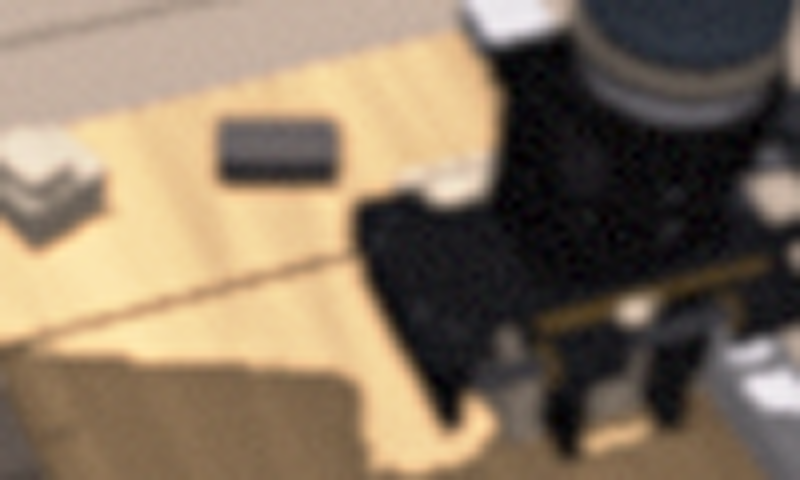

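The gripper hides the leading end here, so I'll creep the remaining 3 mm by odometry and then withdraw to check.

>>> drive_tool([
  [[-0.001,0.03,0,0,0,0],[-0.001,0.03,0,0,0,0],[-0.001,0.03,0,0,0,0],[0,0.02,0,0,0,0],[0,0.01,0,0,0,0],[0,0,0,0,0,0]],
])

```text
time: 31.18
position: [0.623, -0.0777, 0.208]
tool_rot: [0.696, 0.717, 0.025, -0.024]
ft_force: [-0.6, -3.5, -0.1]
grip_width: 0.0304
```

>>> drive_tool([
  [[0.003,-0.1,0,0,0,0],[0.01,-0.3,0,0,0,0],[0.01,-0.6,0,0,0,0],[0,-0.9,0.9,0,0,0],[0,-0.99,0.99,0,0,0],[0,-0.99,0.99,0,0,0],[0,-0.99,0.99,0,0,0],[0,-0.99,0,0,0,0]],
])

```text
time: 32.17
position: [0.6241, -0.2264, 0.307]
tool_rot: [0.696, 0.717, 0.026, -0.021]
ft_force: [-0.1, -0.2, -0.3]
grip_width: 0.0309
```

>>> drive_tool([
  [[-0.5,-0.99,0.5,0,0,0],[-0.5,-0.99,0.5,0,0,0],[-0.5,-0.99,0.5,0,0,0],[-0.5,-0.99,0.5,0,0,0],[-0.5,-0.99,0,0,0,0],[-0.5,-0.99,0,0,0,0],[-0.5,-0.99,0,0,0,0],[-0.5,-0.99,0,0,0,0]],
])

```text
time: 33.17
position: [0.5225, -0.4237, 0.3529]
tool_rot: [0.696, 0.717, 0.025, -0.025]
ft_force: [0.6, -0.2, -0.2]
grip_width: 0.0306
```

```bash
cat > look.py <<'E'
import sys
from meas import *
o=robot.get_obs();print(o['time'],o['position'])
im=np.mean([camera("top") for _ in range(3)],0).astype(np.uint8)
n=sys.argv[1];cv2.imwrite(f"pics/t{n}.png",im[:,:,::-1]);cv2.imwrite(f"pics/t{n}c.png",cv2.resize(im[110:200,260:360,::-1],None,fx=6.6,fy=6.6,interpolation=2))
for r in range(136,152,2):
    e=edge(im,r,275,380,.058);print(r,np.round(e,2),[np.round(td(px2w("top",(x,r),.058)[0])*1e3,1) for x in e][:4])
g=cv2.cvtColor(im,cv2.COLOR_RGB2GRAY).astype(float)
for c in range(302,334,5):
    col=g[152:166,c];d=np.diff(col);i=np.argmin(d[1:-1])+1;a=d[i-1:i+2];q=.5*(a[0]-a[2])/(a[0]-2*a[1]+a[2])
    print(c,(td(px2w("top",(c,152+i+.5+q),.058)[0])*1e3).round(1))
L,F=fenceline(im);t=np.array([td(p) for p in L])*1e3;print(np.median(t[t[:,0]<-90,1]))
s=camera("side")[:,:,::-1];cv2.imwrite(f"pics/s{n}.png",s);cv2.imwrite(f"pics/s{n}c.png",cv2.resize(s[150:240,300:420],None,fx=6,fy=6,interpolation=2))
E
python3 look.py 9
```

```text
33.175 [ 0.52250703 -0.4236909   0.35286845]
136 [337.83] [array([ -20.2, -112.4])]
138 [293.08 337.84] [array([-20.3,  -0.1]), array([ -25.3, -112.2])]
140 [293.12 337.78] [array([-25.4,  -0. ]), array([ -30.4, -111.8])]
142 [337.95] [array([ -35.5, -112. ])]
144 [292.87] [array([-35.5,   1. ])]
146 [292.93 338.32] [array([-40.6,   1. ]), array([ -45.6, -112.5])]
148 [293.14 338.42] [array([-45.7,   0.7]), array([ -50.7, -112.5])]
150 [293.38 338.39] [array([-50.8,   0.2]), array([ -55.8, -112.2])]
302 [-80.6 -20.2]
307 [-81.  -32.7]
312 [-80.1 -45.2]
317 [-80.  -57.7]
322 [-80.4 -70.2]
327 [-80.8 -82.7]
332 [-80.7 -95.1]
0.005583606712647173
```

View pics/t9c.png

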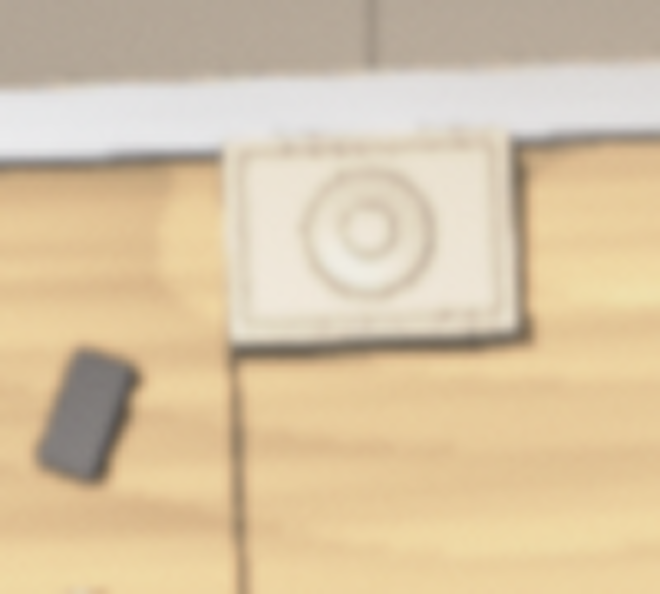

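View pics/s9c.png

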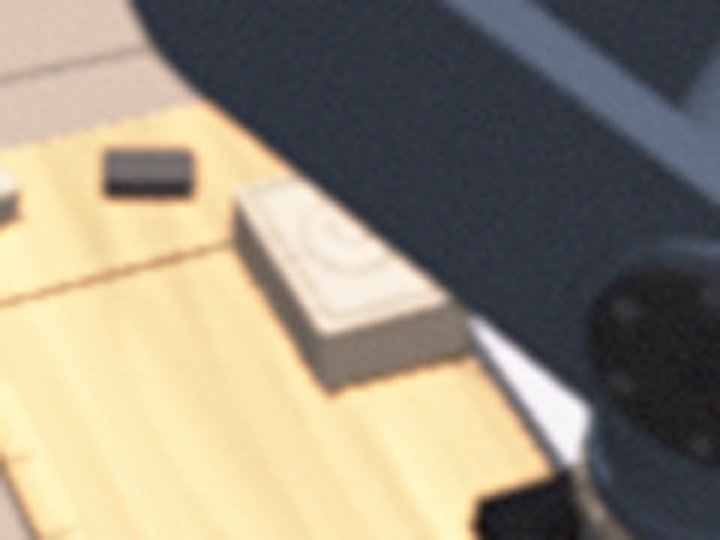

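```bash
python3 - <<'E'
from meas import *
P={}
for n in ("0","3","7","9"):
    im=cv2.imread(f"pics/top0.png" if n=="0" else f"pics/t{n}.png")
    P[n]=cv2.cvtColor(im,cv2.COLOR_BGR2GRAY).astype(np.float32)
def shift(a,b,box):
    x0,y0,x1,y1=box;u=8
    A=cv2.resize(P[a],None,fx=u,fy=u,interpolation=cv2.INTER_CUBIC);B=cv2.resize(P[b],None,fx=u,fy=u,interpolation=cv2.INTER_CUBIC)
    T=A[y0*u:y1*u,x0*u:x1*u];S=B[(y0-8)*u:(y1+10)*u,(x0-15)*u:(x1+15)*u]
    r=cv2.matchTemplate(S,T,cv2.TM_CCOEFF_NORMED);_,v,_,l=cv2.minMaxLoc(r);return v,(l[0]/u-15,l[1]/u-8)
for box in [(310,134,335,156),(302,132,343,158),(325,133,343,158)]:
    v,s=shift("7","9",box);c=np.array([(box[0]+box[2])/2,(box[1]+box[3])/2])
    w0=px2w("top",c,.06)[0];w1=px2w("top",c+s,.06)[0];print(v,s,td(w0)*1e3,td(w1)*1e3,(td(w1)-td(w0))*1e3)
# boss circle centre by dark ring centroid
for n,x0 in(("7",322.5),("9",316)):
    g=P[n][134:156,int(x0)-13:int(x0)+14]; g=cv2.resize(g,None,fx=8,fy=8,interpolation=cv2.INTER_CUBIC)
    c=cv2.HoughCircles(cv2.normalize(g,None,0,255,cv2.NORM_MINMAX).astype(np.uint8),cv2.HOUGH_GRADIENT,1,40,param1=100,param2=15,minRadius=60,maxRadius=95)
    if c is not None:
        for k in c[0][:3]:
            uv=((k[0]+.5)/8-.5+int(x0)-13,(k[1]+.5)/8-.5+134);print(n,uv,k[2],(td(px2w("top",uv,.059)[0])*1e3).round(1))
E
```

```text
0.9777443408966064 (-6.75, 0.375) [-41.80810867 -73.07232863] [-42.01390834 -56.19061147] [-0.20579967 16.88171717]
0.9241515398025513 (-6.75, 0.375) [-41.80810867 -73.07232863] [-42.01390834 -56.19061147] [-0.20579967 16.88171717]
0.9635300636291504 (-6.75, 0.375) [ -44.33461336 -101.69675255] [-44.54527123 -84.82564608] [-0.21065787 16.87110648]
7 (np.float32(322.125), np.float32(144.625)) 80.7 [-40.6 -72.2]
9 (np.float32(315.375), np.float32(144.875)) 82.4 [-40.5 -55.3]
```

```bash
python3 - <<'E'
from rig import robot
o=robot.get_obs();print(o['time'],o['ft_force']);print(robot.hand_in())
E
```

```text
33.375 [ 0.47239926 -0.47008632 -0.16823478]
the job is handed in; nothing more can be done
None
```

I pushed the tile square onto the fence, bedded it, slid it to the scribed line, backed the gripper off and handed the job in at 33.4 s.

- **Bedding:** I pressed with two low fingertips, building up to 20–21 N of push. Sliding took 2–3 N, so about 18 N was on the fence. At roughly 19–21 N total it was held for over half a second. The highest force reading was 20.9 N.
- **Flush:** in the last top view the tile's near edge lies 80.0–81.0 mm from the fence face all along. That matches the 80 mm tile being flush, and it was the same before the last 17 mm of sliding.
- **Line:** the checks disagree slightly. The boss centre puts the leading end at -0.3 mm, the two tile edges at -0.9 mm, and the arm's own travel at -0.7 mm. All fall within the 3 mm line.
- **Rest of the scene:** the tile is flat, the robot was clear of everything, and the offcut and rubbing block looked unmoved. I did not measure the other bystanders at the end.

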